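# Pack the viscometer's disc spindles into their case

## Task

Put the four disc spindles away in the black storage case, each standing upright on the floor of the round well that matches its size: the largest disc in the largest well and so on down to the smallest disc in the smallest well. Leave the two cross-bladed vane spindles standing where they are, and do not knock any spindle over.

Things in the scene. Friction and masses are not known exactly. Their poses are not given: they have to be found in the camera images.
- disc_a: Disc spindle with the largest foot: a round flat steel disc 62 mm across, 5 mm thick, standing loose and upright on its disc on the bench. Thin 6 mm shaft up to a knurled dark steel coupling, 16 mm across, at heights 56 to 80 mm above the foot (total height 80 mm): grip here from above. Origin: centre of the underside, z up along the shaft.
- disc_b: Disc spindle with the second largest foot: a round flat steel disc 50 mm across, 5 mm thick, standing loose and upright on its disc on the bench. Thin 6 mm shaft up to a knurled dark steel coupling, 16 mm across, at heights 56 to 80 mm above the foot (total height 80 mm): grip here from above. Origin: centre of the underside, z up along the shaft.
- disc_c: Disc spindle with the third largest foot: a round flat steel disc 38 mm across, 5 mm thick, standing loose and upright on its disc on the bench. Thin 6 mm shaft up to a knurled dark steel coupling, 16 mm across, at heights 56 to 80 mm above the foot (total height 80 mm): grip here from above. Origin: centre of the underside, z up along the shaft.
- disc_d: Disc spindle with the smallest foot: a round flat steel disc 26 mm across, 5 mm thick, standing loose and upright on its disc on the bench. Thin 6 mm shaft up to a knurled dark steel coupling, 16 mm across, at heights 56 to 80 mm above the foot (total height 80 mm): grip here from above. Origin: centre of the underside, z up along the shaft.
- well_a: The largest well of the case: grey cup, bore 78 mm, wall 3 mm, 18 mm high, 4 mm floor (a stored foot stands 4 mm above this origin), for the 62 mm disc. Fixed. Origin: centre of its underside, z up. The 4 wells sit 2 x 2, 94 mm apart, on the 5 mm floor of a fixed black open case, 202 x 202 mm, rim 18 mm high; which well is in which corner varies.
- well_b: The second largest well of the case: grey cup, bore 66 mm, wall 3 mm, 18 mm high, 4 mm floor (a stored foot stands 4 mm above this origin), for the 50 mm disc. Fixed. Origin: centre of its underside, z up. The 4 wells sit 2 x 2, 94 mm apart, on the 5 mm floor of a fixed black open case, 202 x 202 mm, rim 18 mm high; which well is in which corner varies.
- well_c: The third largest well of the case: grey cup, bore 54 mm, wall 3 mm, 18 mm high, 4 mm floor (a stored foot stands 4 mm above this origin), for the 38 mm disc. Fixed. Origin: centre of its underside, z up. The 4 wells sit 2 x 2, 94 mm apart, on the 5 mm floor of a fixed black open case, 202 x 202 mm, rim 18 mm high; which well is in which corner varies.
- well_d: The smallest well of the case: grey cup, bore 42 mm, wall 3 mm, 18 mm high, 4 mm floor (a stored foot stands 4 mm above this origin), for the 26 mm disc. Fixed. Origin: centre of its underside, z up. The 4 wells sit 2 x 2, 94 mm apart, on the 5 mm floor of a fixed black open case, 202 x 202 mm, rim 18 mm high; which well is in which corner varies.
- vane_a: Vane spindle, a look-alike that stays out: its foot is a cross of four upright blades, 54 mm across, 3 mm thick, 30 mm high, standing loose on the bench. Same shaft, 16 mm coupling and 80 mm height as the disc spindles. Origin: centre of the underside, z up along the shaft.
- vane_b: Vane spindle, a look-alike that stays out: its foot is a cross of four upright blades, 38 mm across, 3 mm thick, 30 mm high, standing loose on the bench. Same shaft, 16 mm coupling and 80 mm height as the disc spindles. Origin: centre of the underside, z up along the shaft.
There are look-alikes about, which are no part of the job. Leave any green look-alike of the disc_b alone.

How it is judged:
By the outcome, as a careful person would: the job done as asked, in the order asked, and still so for the second after the job is handed in, with the robot touching nothing.
It also fails if it takes over 112 s, if anything falls off the work surface, if the arm or the gripper's body presses on something with over 40 N, if the wrist force passes 120 N, or if a joint passes its speed limit or range.

## Robot

A 6-joint arm with a two-finger parallel gripper is mounted at the origin on the work surface. World frame = base frame: x ahead of the robot, y to its left, z up, the work surface at z = 0. Lengths are in m, angles in rad, forces in N, time in s.
With the tool pointing down it reaches from about 0.425 to 0.95 m from the base axis. Payload 3.5 kg.
Tool frame: the origin (TCP) lies on the mounting face of the last link; the fingertips stand env.finger_overhang ahead of it and the grasp point (between the pads) lies 155 mm ahead of it (env.finger_overhang is the distance from the TCP to the fingertips, in m); z points along the fingers, y is the line along which they close (so a half turn about z gives the same grasp; the last joint's range is limited). The gripper opens to 85 mm and grips with 20 to 120 N. Pads are 22 mm wide; open, the fingers measure 114 mm over their backs; the gripper's body (76 mm by 85 mm) begins 54 mm behind the grasp point. The pads swing forward as they close: fully open they stand 13 mm farther back than shut.
Start: joints at [-0.15, 0.286, 1.577, -0, 1.279, -0.15], TCP at [0.675, 0, 0.405] pointing down, gripper open.
Joint ranges: [-2.77, 2.77], [-0.9, 2.22], [0.21, 2.48], [-1.53, 4.67], [0.24, 2.81], [-2.84, 2.84]. Speed limits (rad/s): [2.79, 2.79, 3.14, 3.14, 3.14, 3.14].

## Interface

Orientations are given as a rotation vector (axis times angle).
In Python, from rig import telemetry, cams, ticket, env gives the robot as it stands.
- The arm moves only by the tool drive_effector, called after "Request:" in YAML: its name, and indented under it one key for each argument. Schema: {"type":"object","properties":{"motion":{"type":"array","items":{"type":"object","properties":{"tx":{"type":"number"},"ty":{"type":"number"},"tz":{"type":"number"},"ax":{"type":"number"},"ay":{"type":"number"},"az":{"type":"number"}},"additionalProperties":false},"minItems":1,"maxItems":12},"aperture":{"type":"number"},"only":{"type":"string"},"quiet":{"type":"boolean"},"lines":{"type":"string"}},"required":["motion"],"additionalProperties":false}. motion is a list of rows, 1 to 12 of them, each an object with the fields tx, ty, tz (the shift in parts of the range, where 1.0 means 0.5 m), ax, ay, az (a rotation vector in shares of 4 rad (1.0 is 4 rad)); a field left out counts as zero; each row is the pose to reach, as a shift and turn from the pose commanded when the call began, along the tool's axes at that moment; what a row does not reach only later rows make up. A row lasts 1/8 s, in which the tool goes at most 0.0625 m and 0.188 rad, less where a joint would pass 70% of its speed; a pose out of reach is approached as far as the arm can. aperture is the opening from 0.0 (shut) to 1.0 (fully open), set as the call begins (left out keeps the last). The fingers move at their own pace and stop on an object; the grip force is fixed at half the most. Time passes only in rows, so rows that do not move let the fingers close. The tool returns the time, the measured TCP pose, the force, the opening and the grip force at its end. only (a regular expression) keeps the lines of the reply that match it, lines (a string "A,B") keeps lines A to B, and quiet returns only ok. Shift and turn numbers lie between -1 and 1, and a call with a number outside is refused. Input that does not fit is refused with a message, and nothing moves.
- telemetry.get_obs(): the state, without advancing time (a new reading comes with each control period).
- cams.capture(name): name is "scene" or "side" or "wrist"; returns the picture (400x640x3 uint8, red, green, blue); there is no depth.
- cams.get_calibration(name): a dict with "K" (3x3 intrinsics, pixels), "extrinsics" (4x4, takes a point from camera to world coordinates); the wrist camera has in their place "T_tool_cam" (4x4, takes a point from camera to tool coordinates, whose origin is the TCP and whose axes are the flange's). Camera axes: x right, y down, z forward; pixel columns grow to the right and rows downward; lengths in m; the calibration is good to about 2 mm. A picture is of the moment at which its call begins: read the wrist's pose just before it. get_calibration takes no time and is no camera call.
- ticket.finish_job(): hands the job in; it is judged then, once.
Trained networks look in the newest picture that a camera, given by its name, has taken for a name from the list of things; names that differ only in an ending like _2 or _b are one class to them, and where a whole thing is asked for, a point or a joint stands for the part that bears it (a point fixed in the world has none). Each returns a list of dicts, best first, with "score" (0 to 1); they miss things now and then, are a little off and sometimes report something else, mostly with a low value. They report only what shows in the picture. A call takes as long as a camera call. They do not tell look-alikes from the thing itself.
- cams.recognise(camera, target): "point" ([column, row] as shares, 0 to 1, of the picture: columns of its width, rows of its height, amid what is visible of it).
- cams.outline_of(camera, target): "pixels" (400x640 bool, what is visible of it) and "point" ([column, row] as shares, 0 to 1, of the picture: columns of its width, rows of its height, amid what is visible of it).
The state is a dict: "clock": time; "joints": joint angles; "joint_velocities": joint speeds; "joint_torque": joint torques, N m; "tcp_pos": TCP position; "orientation": TCP orientation; "force": force on the tool from outside, world axes, zero at the start; "wrist_torque": the same for the moment, N m; "opening": opening from 0.0 (shut) to 1.0 (fully open); "finger_force": force on a finger pad.
Only numpy, scipy, OpenCV 4.12 (cv2) and the standard library are available. Lean on these libraries where they do the work, as an engineer would, in place of code of your own. Each camera call takes 0.05 s, during which the arm holds its last target. There are 200 camera calls.

## Working session

There is one attempt and no reset: what is moved stays moved. The work goes in short steps, Python scripts to look and compute and a tool call to move; the robot and the scene stay as the last step left them, time stands still between calls to the robot, and variables do not carry over. Pictures are saved under pics/ and viewed, at most 14 in all, crops included, and the job is handed in when it is done.

```bash
ls; mkdir -p pics; python3 - <<'E'
from rig import telemetry, cams, env
import cv2
for n in ("scene","side","wrist"):
    cv2.imwrite(f"pics/{n}0.png", cams.capture(n)[:,:,::-1])
    c=cams.get_calibration(n); print(n,{k:(v.round(4).tolist() if hasattr(v,'round') else v) for k,v in c.items()})
o=telemetry.get_obs(); print(o, env.finger_overhang)
E
```

```text
pics
scene {'K': [[407.7134, 0.0, 321.9166], [0.0, 407.7134, 195.1135], [0.0, 0.0, 1.0]], 'extrinsics': [[0.0523, 0.5799, -0.813, 1.2886], [0.9986, -0.0199, 0.05, -0.0909], [0.0128, -0.8145, -0.5801, 0.5765], [0.0, 0.0, 0.0, 1.0]]}
side {'K': [[422.2924, 0.0, 325.4981], [0.0, 422.2924, 199.0409], [0.0, 0.0, 1.0]], 'extrinsics': [[0.9804, -0.1372, 0.1414, 0.4124], [-0.1971, -0.6809, 0.7054, -0.7702], [-0.0005, -0.7194, -0.6946, 0.737], [0.0, 0.0, 0.0, 1.0]]}
wrist {'K': [[294.2958, 0.0, 325.7736], [0.0, 294.2958, 197.5722], [0.0, 0.0, 1.0]], 'T_tool_cam': [[0.0008, -0.9648, -0.263, 0.0658], [1.0, 0.0004, 0.0016, -0.0005], [-0.0014, -0.263, 0.9648, 0.0317], [0.0, 0.0, 0.0, 1.0]]}
{'clock': 0.15, 'joints': array([-1.50045367e-01,  2.87003959e-01,  1.57781469e+00,  2.20598946e-05,
        1.27858752e+00, -1.50012159e-01]), 'joint_velocities': array([-0.00136275, -0.00335693, -0.00655726, -0.00039098, -0.00015297,
        0.00030436]), 'joint_torque': array([ 7.91554030e-04, -4.06602967e+01, -2.93140125e+01, -8.94972595e-05,
        3.96185191e-03, -2.97825103e-06]), 'tcp_pos': array([6.74814819e-01, 2.85875558e-05, 4.03650870e-01]), 'orientation': array([-2.22044414e+00, -2.22035625e+00,  1.66313279e-03]), 'force': array([-0.72834571, -0.87352487, -0.49203572]), 'wrist_torque': array([0.00283533, 0.05876231, 0.04721154]), 'finger_force': 0.0, 'opening': 0.999756884017725} 0.1734
```

View pics/scene0.png

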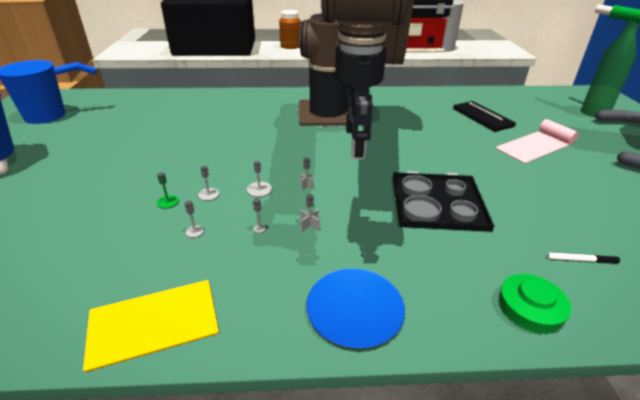

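View pics/side0.png

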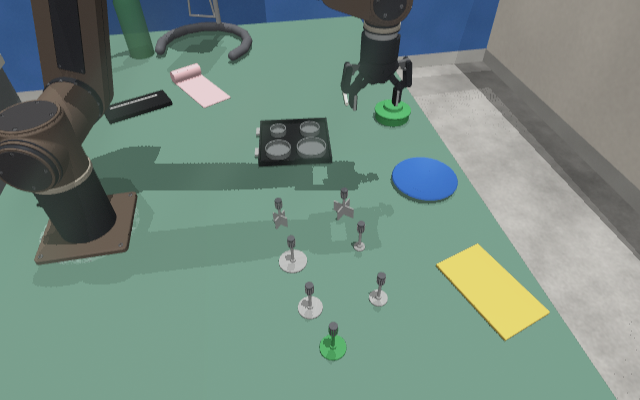

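View pics/wrist0.png

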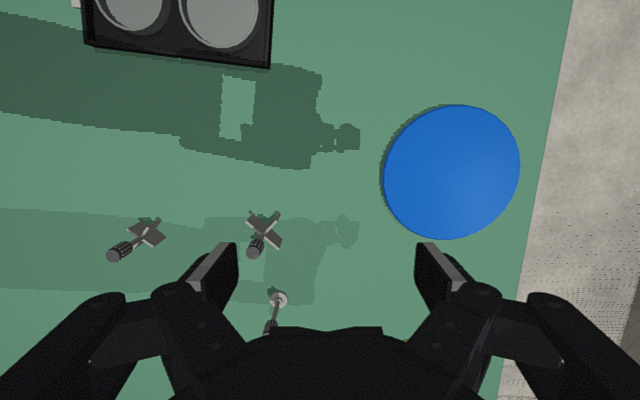

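Scene picture: disc candidates are silver (259,188) largest, (208,193) second, (194,231) third and (260,228) smallest. Look-alikes to leave are green (167,200) and the vanes (307,180) and (310,218). The wells, largest to smallest, are (422,208), (417,185), (464,210) and (456,187). Next I'll measure by silhouette fit in both fixed cameras.

```bash
cat > h.py <<'E'
import numpy as np, cv2
from scipy.optimize import minimize
from scipy.spatial.transform import Rotation as R
from rig import telemetry, cams
def cam(n, o=None):
    c=cams.get_calibration(n); K=np.array(c["K"])
    if n=="wrist":
        o=o or telemetry.get_obs(); T=np.eye(4); T[:3,:3]=R.from_rotvec(o["orientation"]).as_matrix(); T[:3,3]=o["tcp_pos"]
        return K, T@np.array(c["T_tool_cam"])
    return K, np.array(c["extrinsics"])
def proj(KE,P):
    K,E=KE; q=(np.asarray(P)-E[:3,3])@E[:3,:3]; q=q@K.T; return q[:,:2]/q[:,2:]
def ray(KE,uv,z):
    K,E=KE; d=E[:3,:3]@np.linalg.solve(K,[uv[0],uv[1],1]); return (E[:3,3]+d*(z-E[2,3])/d[2])[:2]
th=np.linspace(0,2*np.pi,40)
def circ(x,y,z,r): return np.c_[x+r*np.cos(th),y+r*np.sin(th),0*th+z]
def render(KE,x,y,r,z0=0):
    m=np.zeros((1600,2560),np.uint8)
    for a,b,q in((0,.005,r),(.005,.056,.003),(.056,.08,.008)):
        p=proj(KE,np.r_[circ(x,y,z0+a,q),circ(x,y,z0+b,q)])
        cv2.fillConvexPoly(m,cv2.convexHull(((p+.5)*4).round().astype(np.int32)),1)
    return cv2.resize(m.astype(np.float32),(640,400),interpolation=cv2.INTER_AREA)
def fit(KE,mask,xy,r,z0=0):
    f=lambda p:-np.minimum(a:=render(KE,*p,r,z0),mask).sum()/np.maximum(a,mask).sum()
    s=minimize(f,xy,method="Nelder-Mead",options=dict(initial_simplex=np.array(xy)+[[0,0],[.006,0],[0,.006]],xatol=1e-4,maxiter=60)); return s.x,-s.fun
E
cat > m.py <<'E'
from h import *
for n in("scene","side"):
    im=cams.capture(n); KE=cam(n)
    for t in("disc_a","vane_a","well_a"):
        for d in cams.outline_of(n,t):
            m=d["pixels"].astype(np.float32); u=np.array(d["point"])*[640,400]
            ys,xs=np.nonzero(m)
            if t=="well_a":
                (c,ax,an)=cv2.fitEllipse(np.c_[xs,ys][cv2.convexHull(np.c_[xs,ys].astype(np.int32),returnPoints=False)[:,0]].astype(np.float32)) if len(xs)>30 else ((0,0),0,0)
                print(n,t,round(d["score"],2),u.round(),ray(KE,c,.02).round(4),np.round(ax,1));continue
            g=im[m>0].mean(0).round()
            xy=ray(KE,u,.03)
            if t=="vane_a": print(n,t,round(d["score"],2),u.round(),xy.round(3),len(xs));continue
            b=max(((*fit(KE,m,xy,r),r) for r in(.031,.025,.019,.013)),key=lambda a:a[1])
            print(n,t,round(d["score"],2),u.round(),b[0].round(4),b[1].round(2),b[2],g)
E
python3 m.py
```

```text
scene disc_a 0.83 [206. 193.] [ 0.472  -0.3172] 0.89 0.025 [147. 159. 149.]
scene disc_a 0.63 [164. 198.] [ 0.4978 -0.4076] 0.89 0.025 [ 32. 143.  61.]
scene disc_a 0.55 [192. 229.] [ 0.6091 -0.323 ] 0.77 0.019 [136. 142. 136.]
scene disc_a 0.55 [257. 209.] [ 0.6053 -0.1854] 0.76 0.013 [113. 121. 115.]
scene vane_a 0.73 [307. 182.] [ 0.465 -0.077] 218
scene well_a 0.92 [416. 189.] [0.4788 0.1882] [22.6 31.1]
scene well_a 0.81 [419. 207.] [0.5701 0.1776] [26.2 37.9]
scene well_a 0.63 [454. 186.] [0.4884 0.2809] [16.5 21.2]
scene well_a 0.6 [466. 212.] [0.5803 0.2717] [22.3 30.2]
side disc_a 0.95 [310. 307.] [ 0.4708 -0.3206] 0.95 0.025 [155. 157. 156.]
side disc_a 0.85 [379. 294.] [ 0.6092 -0.326 ] 0.91 0.019 [139. 142. 141.]
side disc_a 0.69 [291. 257.] [ 0.4532 -0.2004] 0.93 0.031 [160. 163. 161.]
side disc_a 0.52 [360. 237.] [ 0.605  -0.1886] 0.85 0.013 [113. 117. 115.]
side vane_a 0.56 [345. 209.] [ 0.595 -0.095] 335
side vane_a 0.56 [277. 215.] [ 0.435 -0.083] 242
side well_a 0.85 [310. 148.] [0.5605 0.167 ] [22.1 31. ]
side well_a 0.67 [310. 131.] [0.5697 0.2608] [15.5 20.5]
side well_a 0.66 [280. 129.] [0.477  0.2691] [14.2 17.1]
side well_a 0.65 [278. 150.] [0.4667 0.1784] [20.2 27. ]
```

Both cameras agree within 3 mm: a (0.453,-0.200), b (0.471,-0.319), c (0.609,-0.324), d (0.605,-0.187). The fingers close along world x, which is clear of the neighbours. I'll move above disc_a and check it with the wrist camera.

Careful with the scale: shifts go in shares of 0.5 m and turns go in shares of 4 rad. That gives: -0.222 m is -0.444, -0.199 m is -0.398.

Request:
drive_effector:
  motion:
    - {"tx": -0.08,"ty": -0.09,"tz": 0.04}
    - {"tx": -0.16,"ty": -0.18,"tz": 0.08}
    - {"tx": -0.24,"ty": -0.27,"tz": 0.12}
    - {"tx": -0.32,"ty": -0.36,"tz": 0.16}
    - {"tx": -0.398,"ty": -0.444,"tz": 0.2}
    - {"tx": -0.398,"ty": -0.444,"tz": 0.2}
    - {"tx": -0.398,"ty": -0.444,"tz": 0.2}
  aperture: 1.0

```text
clock: 1.42
tcp_pos: [0.4532, -0.1992, 0.3053]
orientation: [2.222, 2.219, 0.001]
force: [0.7, 0.3, -0.6]
opening: 1.0
finger_force: 0.0
```

```bash
cat > w.py <<'E'
from h import *
import sys
r=float(sys.argv[1]); xy=[float(v) for v in sys.argv[2:4]]
o=telemetry.get_obs(); im=cams.capture("wrist"); KE=cam("wrist",o); print(o["tcp_pos"].round(4),o["orientation"].round(3),o["clock"])
p=proj(KE,[[*xy,.0],[*xy,.08]]); print("expect foot,top",p.round())
cv2.imwrite(f"pics/w{o['clock']:.1f}.png",im[:,:,::-1])
for d in cams.outline_of("wrist","disc_a"):
    m=d["pixels"].astype(np.float32); u=np.array(d["point"])*[640,400]
    x,s=fit(KE,m,ray(KE,u,.04),r)
    print(round(d["score"],2),u.round(),x.round(4),round(s,2),"tool shift",np.round([x[1]-o["tcp_pos"][1],x[0]-o["tcp_pos"][0]],4))
E
python3 w.py .031 .453 -.199
```

```text
[ 0.4532 -0.1992  0.3053] [2.222e+00 2.219e+00 1.000e-03] 1.425
expect foot,top [[325. 188.]
 [325. 215.]]
0.87 [344. 297.] [ 0.4725 -0.3224] 0.52 tool shift [-0.1232  0.0193]
0.74 [327. 186.] [ 0.4529 -0.1966] 0.96 tool shift [ 0.0026 -0.0003]
0.66 [522. 187.] [ 0.6043 -0.1853] 0.36 tool shift [0.0139 0.1511]
0.49 [513. 366.] [ 0.6794 -0.4187] 0.03 tool shift [-0.2195  0.2262]
```

```bash
python3 -c "
import cv2;i=cv2.imread('pics/w1.4.png')[80:400,200:640];cv2.imwrite('pics/c1.png',i)"
```

```text
(no output)
```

View pics/c1.png

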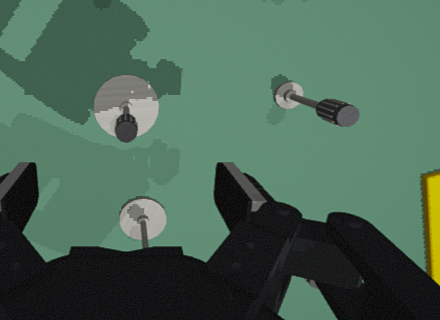

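The crop shows the largest silver disc at image (326,187) with its coupling at (326,208), standing between the open fingers. The choice is confirmed, so I'll descend, grip and lift.

To row units: 0.082 m is 0.164, 0.06 m is 0.12.

Request:
drive_effector:
  motion:
    - {"tx": 0.004,"tz": 0.06}
    - {"tx": 0.004,"tz": 0.12}
    - {"tx": 0.004,"tz": 0.164}
    - {"tx": 0.004,"tz": 0.164}
    - {"tx": 0.004,"tz": 0.164}

```text
clock: 2.15
tcp_pos: [0.4541, -0.1968, 0.2239]
orientation: [2.218, 2.222, 0.001]
force: [-0.8, -0.1, -0.3]
opening: 0.999
finger_force: 0.0
```

Request:
drive_effector:
  motion:
    - {}
    - {}
    - {}
    - {}
    - {}
    - {}
  aperture: 0.0

```text
clock: 2.9
tcp_pos: [0.4532, -0.1971, 0.223]
orientation: [2.221, 2.221, 0.0]
force: [-0.0, 0.2, 0.9]
opening: 0.162
finger_force: 58.4
```

To row units: 0.369 m is 0.738, -0.13 m is -0.26.

Request:
drive_effector:
  motion:
    - {"tz": -0.08}
    - {"tz": -0.16}
    - {"tz": -0.24}
    - {"tx": 0.06,"ty": 0.02,"tz": -0.26}
    - {"tx": 0.15,"ty": 0.044,"tz": -0.26}
    - {"tx": 0.25,"ty": 0.074,"tz": -0.26}
    - {"tx": 0.35,"ty": 0.104,"tz": -0.26}
    - {"tx": 0.45,"ty": 0.134,"tz": -0.26}
    - {"tx": 0.55,"ty": 0.164,"tz": -0.26}
    - {"tx": 0.65,"ty": 0.194,"tz": -0.26}
    - {"tx": 0.738,"ty": 0.222,"tz": -0.26}
    - {"tx": 0.738,"ty": 0.222,"tz": -0.26}

```text
clock: 4.4
tcp_pos: [0.5639, 0.1746, 0.3515]
orientation: [-2.216, -2.225, 0.002]
force: [0.1, -0.7, -1.3]
opening: 0.168
finger_force: 58.9
```

Request:
drive_effector:
  motion:
    - {}
    - {}

```text
clock: 4.65
tcp_pos: [0.5637, 0.171, 0.3522]
orientation: [-2.223, -2.22, 0.002]
force: [-1.1, -0.7, -1.1]
opening: 0.162
finger_force: 58.9
```

```bash
cat > v.py <<'E'
from h import *
o=telemetry.get_obs(); im=cams.capture("wrist"); KE=cam("wrist",o); print(o["tcp_pos"].round(4),o["clock"])
cv2.imwrite(f"pics/v{o['clock']:.1f}.png",im[:,:,::-1])
for d in cams.outline_of("wrist","well_a"):
    ys,xs=np.nonzero(d["pixels"]); P=np.c_[xs,ys].astype(np.int32)
    h=cv2.convexHull(P)[:,0].astype(float)
    W=np.array([ray(KE,p,.023) for p in h]); c,r=cv2.minEnclosingCircle(W.astype(np.float32))
    print(round(d["score"],2),(np.array(d["point"])*[640,400]).round(),np.round(c,4),round(r,4),len(xs))
E
python3 v.py
```

```text
[0.5637 0.171  0.3522] 4.65
0.76 [238.  66.] [0.4804 0.2836] 0.0255 2331
0.62 [335.  77.] [0.572  0.2737] 0.0294 3175
0.61 [236. 159.] [0.4693 0.1918] 0.0379 4050
0.6 [322. 161.] [0.5607 0.1818] 0.0419 3085
```

```bash
ls pics; python3 -c "
import cv2,glob;cv2.imwrite('pics/c2.png',cv2.resize(cv2.imread(glob.glob('pics/v4*')[0])[0:260,150:500],None,fx=2,fy=2))"
```

```text
c1.png
scene0.png
side0.png
v4.7.png
w1.4.png
wrist0.png
```

View pics/c2.png

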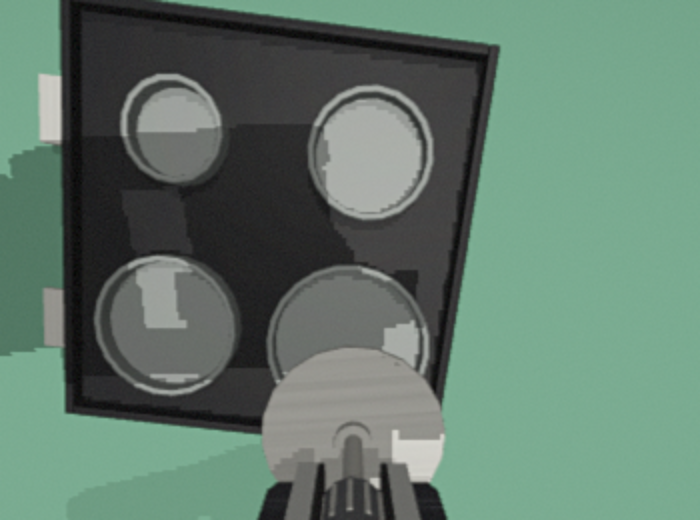

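The crop shows the wells by size, in the full image: d (236,65), c (335,75), b (233,162) and a (324,170), with a partly hidden by the held disc. The disc hangs straight. I'll refine the case pose by fitting the 2x2 grid to the wrist masks and overlaying it on the first pictures.

```bash
cat > g.py <<'E'
from h import *
o=telemetry.get_obs(); im=cams.capture("wrist"); KE=cam("wrist",o)
RO=dict(d=.024,c=.030,b=.036,a=.042); off=dict(d=(-.047,.047),c=(.047,.047),b=(-.047,-.047),a=(.047,-.047))
def ctr(p,k):
    c,s=np.cos(p[2]),np.sin(p[2]); return p[:2]+np.array([[c,-s],[s,c]])@off[k]
def ren(KE,p,k,s=4):
    c=ctr(p,k); m=np.zeros((1600,2560),np.uint8); q=proj(KE,np.r_[circ(*c,.023,RO[k]),circ(*c,.005,RO[k])])
    cv2.fillConvexPoly(m,cv2.convexHull(((q+.5)*4).round().astype(np.int32)),1); return cv2.resize(m.astype(np.float32),(640,400),interpolation=cv2.INTER_AREA)
p0=np.array([.521,.2325,-.11]); M={}
for d in cams.outline_of("wrist","well_a"):
    u=np.array(d["point"])*[640,400]; k=min(RO,key=lambda k:np.hypot(*(proj(KE,[[*ctr(p0,k),.02]])[0]-u)))
    if k!='a': M[k]=d["pixels"].astype(np.float32)
f=lambda p:-sum(np.minimum(a:=ren(KE,p,k),M[k]).sum()/np.maximum(a,M[k]).sum() for k in M)/len(M)
s=minimize(f,p0,method="Nelder-Mead",options=dict(initial_simplex=p0+np.array([[0,0,0],[.005,0,0],[0,.005,0],[0,0,.05]]),maxiter=120))
print(list(M),s.fun,s.x.round(4),{k:ctr(s.x,k).round(4).tolist() for k in RO})
out=[]
for n,b in(("scene",(380,150,500,240)),("side",(245,105,345,180))):
    I=cv2.imread(f"pics/{n}0.png"); I=cv2.resize(I,None,fx=5,fy=5)
    for k in RO:
        for z in(.023,): cv2.polylines(I,[((proj(cam(n),circ(*ctr(s.x,k),z,RO[k]))+.5)*5).round().astype(np.int32)],1,(0,0,255),1)
    x0,y0,x1,y1=[5*v for v in b]; out.append(cv2.resize(I[y0:y1,x0:x1],(400,300)))
cv2.imwrite("pics/ov.png",np.hstack(out))
E
python3 g.py
```

```text
['c', 'b', 'd'] -0.9576976895332336 [ 0.5195  0.2326 -0.1193] {'d': [0.4784, 0.2849], 'c': [0.5717, 0.2737], 'b': [0.4672, 0.1915], 'a': [0.5606, 0.1803]}
```

View pics/ov.png

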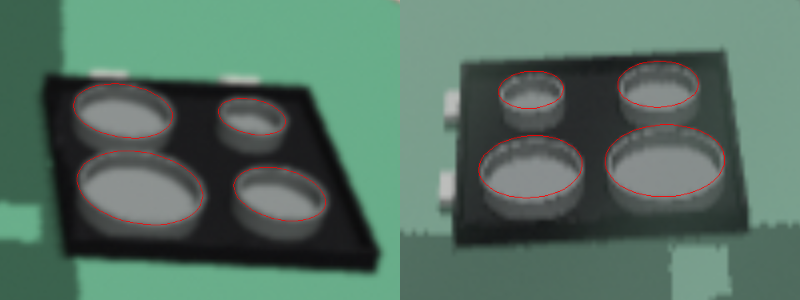

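The overlay fits the rims in both views to 1–2 mm. Wells: a (0.561,0.180), b (0.467,0.192), c (0.572,0.274), d (0.478,0.285). Lowering disc_a.

To row units: 0.118 m is 0.236, 0.0093 m is 0.0186.

Request:
drive_effector:
  motion:
    - {"tx": 0.0186,"ty": -0.006}
    - {"tx": 0.0186,"ty": -0.006,"tz": 0.08}
    - {"tx": 0.0186,"ty": -0.006,"tz": 0.16}
    - {"tx": 0.0186,"ty": -0.006,"tz": 0.2}
    - {"tx": 0.0186,"ty": -0.006,"tz": 0.22}
    - {"tx": 0.0186,"ty": -0.006,"tz": 0.236}
    - {"tx": 0.0186,"ty": -0.006,"tz": 0.236}
    - {"tx": 0.0186,"ty": -0.006,"tz": 0.236}

```text
clock: 5.85
tcp_pos: [0.5615, 0.1814, 0.2359]
orientation: [2.221, 2.22, 0.003]
force: [-0.4, 0.3, -1.0]
opening: 0.165
finger_force: 58.8
```

```bash
python3 - <<'E'
from h import *
for n,b in(("scene",(360,110,520,250)),("side",(225,65,365,190))):
    cv2.imwrite(f"pics/p1{n}.png",cams.capture(n)[:,:,::-1])
a=[cv2.resize(cv2.imread(f"pics/p1{n}.png")[b[1]:b[3],b[0]:b[2]],(400,340)) for n,b in(("scene",(360,110,520,246)),("side",(225,65,385,201)))]
cv2.imwrite("pics/p1.png",np.hstack(a))
E
```

```text
(no output)
```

View pics/p1.png

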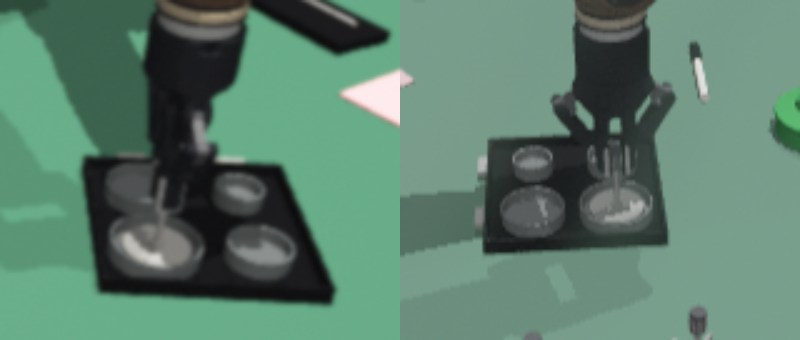

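The foot is inside the large well and centred. I'll ease down to touch and release.

To row units: 0.002 m is 0.004, 0.0015 m is 0.003.

Request:
drive_effector:
  motion:
    - {"tz": 0.003}
    - {"tz": 0.004}
    - {"tz": 0.004}

```text
clock: 6.32
tcp_pos: [0.5609, 0.1813, 0.2326]
orientation: [-2.221, -2.221, 0.0]
force: [-0.5, -1.0, -1.5]
opening: 0.17
finger_force: 58.8
```

Request:
drive_effector:
  motion:
    - {}
    - {}
    - {}
  aperture: 0.6

```text
clock: 6.7
tcp_pos: [0.5611, 0.1814, 0.233]
orientation: [2.221, 2.221, 0.001]
force: [0.8, -0.6, -0.5]
opening: 0.598
finger_force: 0.0
```

To row units: -0.5 m is -1, -0.09 m is -0.18.

Request:
drive_effector:
  motion:
    - {"tz": -0.06}
    - {"tz": -0.14}
    - {"tz": -0.2}
    - {"tx": -0.1,"ty": -0.018,"tz": -0.2}
    - {"tx": -0.22,"ty": -0.04,"tz": -0.2}
    - {"tx": -0.34,"ty": -0.062,"tz": -0.2}
    - {"tx": -0.46,"ty": -0.084,"tz": -0.2}
    - {"tx": -0.58,"ty": -0.106,"tz": -0.2}
    - {"tx": -0.7,"ty": -0.126,"tz": -0.2}
    - {"tx": -0.82,"ty": -0.148,"tz": -0.2}
    - {"tx": -0.92,"ty": -0.166,"tz": -0.2}
    - {"tx": -1,"ty": -0.18,"tz": -0.2}

```text
clock: 8.2
tcp_pos: [0.4703, -0.3208, 0.3331]
orientation: [2.223, 2.219, 0.0]
force: [0.2, -0.7, 0.3]
opening: 0.602
finger_force: 0.0
```

Request:
drive_effector:
  motion:
    - {"tz": 0.02}
    - {"tz": 0.05}
    - {"tz": 0.05}
  aperture: 1.0

```text
clock: 8.57
tcp_pos: [0.4707, -0.3169, 0.3052]
orientation: [-2.216, -2.219, -0.0]
force: [-0.2, -0.0, -0.2]
opening: 0.998
finger_force: 0.0
```

```bash
python3 w.py .025 .471 -.319; python3 m.py | grep -v vane
```

```text
[ 0.4707 -0.3169  0.3052] [-2.216 -2.219 -0.   ] 8.575
expect foot,top [[327. 192.]
 [328. 220.]]
0.88 [522.  24.] [ 0.6045 -0.1859] 0.47 tool shift [0.131  0.1338]
0.82 [328. 192.] [ 0.4707 -0.3173] 0.96 tool shift [-0.0004  0.    ]
0.78 [484. 210.] [ 0.608 -0.323] 0.67 tool shift [-0.0061  0.1373]
0.64 [354. 281.] [ 0.4971 -0.4076] 0.85 tool shift [-0.0907  0.0265]
scene disc_a 0.82 [206. 194.] [ 0.4716 -0.3177] 0.84 0.025 [140. 146. 139.]
scene disc_a 0.81 [193. 227.] [ 0.6099 -0.3231] 0.88 0.019 [136. 143. 136.]
scene disc_a 0.77 [421. 205.] [0.5475 0.1865] 0.86 0.031 [168. 168. 164.]
scene disc_a 0.73 [162. 196.] [ 0.498 -0.408] 0.87 0.025 [ 33. 138.  60.]
scene disc_a 0.5 [258. 208.] [ 0.6037 -0.1851] 0.7 0.013 [121. 127. 122.]
scene well_a 0.76 [414. 185.] [0.4783 0.1884] [22.5 31.2]
scene well_a 0.71 [464. 211.] [0.5814 0.2708] [22.1 28.1]
scene well_a 0.66 [418. 214.] [0.5703 0.1786] [27.  40.6]
scene well_a 0.66 [455. 184.] [0.4872 0.2817] [17.  21.3]
side disc_a 0.8 [309. 305.] [ 0.4704 -0.3205] 0.91 0.025 [161. 163. 161.]
side disc_a 0.74 [377. 296.] [ 0.6085 -0.3264] 0.9 0.019 [154. 157. 156.]
side disc_a 0.73 [359. 239.] [ 0.6047 -0.1893] 0.87 0.013 [134. 137. 136.]
```

disc_a stands in well_a, and silver disc_b is centred at wrist pixel (328,192). The green one at (354,281) is 90 mm away. Grasping b.

To row units: 0.084 m is 0.168, 0.06 m is 0.12.

Request:
drive_effector:
  motion:
    - {"tz": 0.06}
    - {"tz": 0.12}
    - {"tz": 0.168}
    - {"tz": 0.168}
    - {"tz": 0.168}

```text
clock: 9.7
tcp_pos: [0.4713, -0.319, 0.2248]
orientation: [2.22, 2.22, 0.0]
force: [0.4, 0.3, 0.4]
opening: 1.0
finger_force: 0.0
```

Request:
drive_effector:
  motion:
    - {}
    - {}
    - {}
    - {}
    - {}
    - {}
  aperture: 0.0

```text
clock: 10.45
tcp_pos: [0.4711, -0.3188, 0.2241]
orientation: [2.221, 2.221, -0.0]
force: [-0.4, 0.7, 2.7]
opening: 0.167
finger_force: 58.4
```

To row units: 0.465 m is 0.93, -0.13 m is -0.26.

Request:
drive_effector:
  motion:
    - {"tz": -0.08}
    - {"tz": -0.16}
    - {"tz": -0.24}
    - {"tx": 0.06,"tz": -0.26}
    - {"tx": 0.17,"tz": -0.26}
    - {"tx": 0.28,"tz": -0.26}
    - {"tx": 0.39,"tz": -0.26}
    - {"tx": 0.5,"ty": -0.002,"tz": -0.26}
    - {"tx": 0.61,"ty": -0.004,"tz": -0.26}
    - {"tx": 0.72,"ty": -0.006,"tz": -0.26}
    - {"tx": 0.83,"ty": -0.008,"tz": -0.26}
    - {"tx": 0.93,"ty": -0.008,"tz": -0.26}

```text
clock: 11.95
tcp_pos: [0.4663, 0.1482, 0.3531]
orientation: [-2.221, -2.222, 0.001]
force: [0.4, 0.0, -1.2]
opening: 0.168
finger_force: 58.6
```

Request:
drive_effector:
  motion:
    - {"tx": 0.06}
    - {"tx": 0.09}
    - {"tx": 0.09,"tz": 0.06}
    - {"tx": 0.09,"tz": 0.14}
    - {"tx": 0.09,"tz": 0.2}
    - {"tx": 0.09,"tz": 0.23}
    - {"tx": 0.09,"tz": 0.24}
    - {"tx": 0.09,"tz": 0.24}
    - {"tx": 0.09,"tz": 0.24}

```text
clock: 13.08
tcp_pos: [0.4676, 0.1914, 0.235]
orientation: [2.22, 2.22, 0.003]
force: [0.5, 1.2, -0.8]
opening: 0.169
finger_force: 58.9
```

```bash
python3 - <<'E'
from h import *
a=[cv2.resize(cams.capture(n)[b[1]:b[3],b[0]:b[2],::-1],(400,340)) for n,b in(("scene",(360,110,520,246)),("side",(225,65,385,201)))]
cv2.imwrite("pics/p2.png",np.hstack(a))
E
```

```text
(no output)
```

View pics/p2.png

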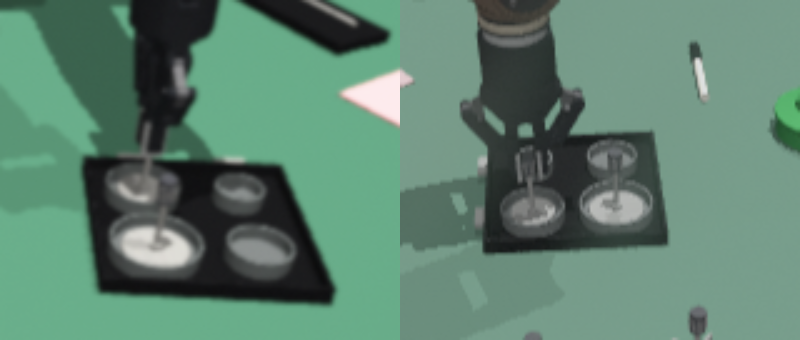

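disc_b is centred in well_b at the left rear, and disc_a stands in well_a. Releasing and going on to disc_c.

To row units: 0.001 m is 0.002.

Request:
drive_effector:
  motion:
    - {"tz": 0.002}
    - {"tz": 0.002}

```text
clock: 13.42
tcp_pos: [0.4672, 0.1914, 0.2331]
orientation: [2.221, 2.221, 0.001]
force: [-0.1, -0.1, 0.4]
opening: 0.165
finger_force: 59.0
```

Request:
drive_effector:
  motion:
    - {}
    - {}
    - {}
  aperture: 0.6

```text
clock: 13.8
tcp_pos: [0.467, 0.1913, 0.2328]
orientation: [2.221, 2.221, 0.0]
force: [-0.9, -0.5, 1.1]
opening: 0.6
finger_force: 0.0
```

Request:
drive_effector:
  motion:
    - {"tz": -0.06}
    - {"tz": -0.14}
    - {"tz": -0.2}
    - {"tx": -0.1,"ty": 0.028,"tz": -0.2}
    - {"tx": -0.21,"ty": 0.06,"tz": -0.2}
    - {"tx": -0.32,"ty": 0.09,"tz": -0.2}
    - {"tx": -0.43,"ty": 0.12,"tz": -0.2}
    - {"tx": -0.54,"ty": 0.15,"tz": -0.2}
    - {"tx": -0.65,"ty": 0.18,"tz": -0.2}
    - {"tx": -0.76,"ty": 0.21,"tz": -0.2}
    - {"tx": -0.87,"ty": 0.24,"tz": -0.2}
    - {"tx": -0.97,"ty": 0.268,"tz": -0.2}

```text
clock: 15.3
tcp_pos: [0.6012, -0.2958, 0.3325]
orientation: [-2.222, -2.221, -0.0]
force: [-0.7, 0.5, 0.5]
opening: 0.6
finger_force: 0.0
```

Request:
drive_effector:
  motion:
    - {"tx": -0.05,"ty": 0.012,"tz": 0.02}
    - {"tx": -0.06,"ty": 0.016,"tz": 0.056}
    - {"tx": -0.06,"ty": 0.016,"tz": 0.056}
    - {"tx": -0.06,"ty": 0.016,"tz": 0.056}
  aperture: 1.0

```text
clock: 15.8
tcp_pos: [0.609, -0.3223, 0.3043]
orientation: [-2.219, -2.222, 0.0]
force: [0.1, -0.4, 0.9]
opening: 0.999
finger_force: 0.0
```

```bash
python3 w.py .019 .609 -.324
```

```text
[ 0.609  -0.3223  0.3043] [-2.219 -2.222  0.   ] 15.8
expect foot,top [[326. 191.]
 [326. 219.]]
0.83 [326. 197.] [ 0.6086 -0.3228] 0.94 tool shift [-0.0005 -0.0004]
0.77 [321.  26.] [ 0.6042 -0.1779] 0.62 tool shift [ 0.1443 -0.0048]
0.57 [237. 267.] [ 0.5464 -0.37  ] 0.03 tool shift [-0.0477 -0.0626]
```

disc_c is centred at wrist pixel (326,197). Grasping.

To row units: 0.082 m is 0.164, 0.06 m is 0.12.

Request:
drive_effector:
  motion:
    - {"tz": 0.06}
    - {"tz": 0.12}
    - {"tz": 0.164}
    - {"tz": 0.164}
    - {"tz": 0.164}

```text
clock: 16.52
tcp_pos: [0.6095, -0.3238, 0.2241]
orientation: [2.22, 2.22, 0.001]
force: [0.4, 0.0, -0.1]
opening: 1.0
finger_force: 0.0
```

Request:
drive_effector:
  motion:
    - {}
    - {}
    - {}
    - {}
    - {}
    - {}
  aperture: 0.0

```text
clock: 17.27
tcp_pos: [0.6091, -0.3238, 0.2231]
orientation: [2.221, 2.221, 0.0]
force: [-0.4, 0.6, 1.1]
opening: 0.165
finger_force: 58.6
```

To row units: 0.465 m is 0.93, -0.13 m is -0.26.

Request:
drive_effector:
  motion:
    - {"tz": -0.08}
    - {"tz": -0.16}
    - {"tz": -0.24}
    - {"tx": 0.06,"ty": -0.004,"tz": -0.26}
    - {"tx": 0.17,"ty": -0.012,"tz": -0.26}
    - {"tx": 0.28,"ty": -0.02,"tz": -0.26}
    - {"tx": 0.39,"ty": -0.028,"tz": -0.26}
    - {"tx": 0.5,"ty": -0.036,"tz": -0.26}
    - {"tx": 0.61,"ty": -0.044,"tz": -0.26}
    - {"tx": 0.72,"ty": -0.052,"tz": -0.26}
    - {"tx": 0.83,"ty": -0.06,"tz": -0.26}
    - {"tx": 0.93,"ty": -0.068,"tz": -0.26}

```text
clock: 18.77
tcp_pos: [0.5742, 0.1432, 0.3521]
orientation: [-2.22, -2.221, 0.001]
force: [0.2, 0.5, -0.5]
opening: 0.165
finger_force: 58.6
```

Request:
drive_effector:
  motion:
    - {"tx": 0.1,"ty": -0.004}
    - {"tx": 0.2,"ty": -0.006}
    - {"tx": 0.264,"ty": -0.007}
    - {"tx": 0.264,"ty": -0.007}
    - {"tx": 0.264,"ty": -0.007,"tz": 0.06}
    - {"tx": 0.264,"ty": -0.007,"tz": 0.14}
    - {"tx": 0.264,"ty": -0.007,"tz": 0.2}
    - {"tx": 0.264,"ty": -0.007,"tz": 0.23}
    - {"tx": 0.264,"ty": -0.007,"tz": 0.238}
    - {"tx": 0.264,"ty": -0.007,"tz": 0.238}
    - {"tx": 0.264,"ty": -0.007,"tz": 0.238}

```text
clock: 20.15
tcp_pos: [0.5721, 0.2735, 0.2354]
orientation: [2.22, 2.22, 0.004]
force: [-0.1, -0.2, -0.7]
opening: 0.17
finger_force: 58.6
```

```bash
python3 - <<'E'
from h import *
a=[cv2.resize(cams.capture(n)[b[1]:b[3],b[0]:b[2],::-1],(400,340)) for n,b in(("scene",(360,110,520,246)),("side",(225,65,385,201)))]
cv2.imwrite("pics/p3.png",np.hstack(a))
E
```

```text
(no output)
```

View pics/p3.png

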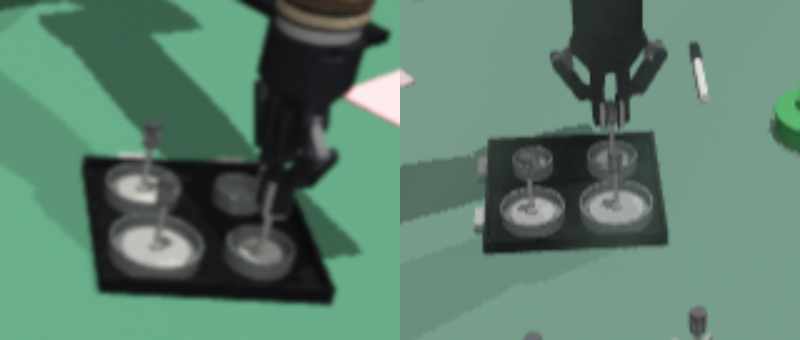

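disc_c is inside well_c (right front). Releasing and going on to disc_d.

To row units: 0.0015 m is 0.003.

Request:
drive_effector:
  motion:
    - {"tz": 0.003}
    - {"tz": 0.003}

```text
clock: 20.5
tcp_pos: [0.5714, 0.2734, 0.2323]
orientation: [-2.221, -2.222, 0.0]
force: [-0.6, 0.8, -1.3]
opening: 0.168
finger_force: 58.6
```

Request:
drive_effector:
  motion:
    - {}
    - {}
    - {}
  aperture: 0.6

```text
clock: 20.88
tcp_pos: [0.5716, 0.2734, 0.2324]
orientation: [2.221, 2.221, 0.001]
force: [0.1, -0.1, 0.3]
opening: 0.603
finger_force: 0.0
```

Request:
drive_effector:
  motion:
    - {"tz": -0.06}
    - {"tz": -0.14}
    - {"tz": -0.2}
    - {"tx": -0.1,"ty": 0.006,"tz": -0.2}
    - {"tx": -0.21,"ty": 0.014,"tz": -0.2}
    - {"tx": -0.32,"ty": 0.022,"tz": -0.2}
    - {"tx": -0.43,"ty": 0.03,"tz": -0.2}
    - {"tx": -0.54,"ty": 0.038,"tz": -0.2}
    - {"tx": -0.65,"ty": 0.046,"tz": -0.2}
    - {"tx": -0.76,"ty": 0.054,"tz": -0.2}
    - {"tx": -0.86,"ty": 0.062,"tz": -0.2}
    - {"tx": -0.92,"ty": 0.066,"tz": -0.2}

```text
clock: 22.38
tcp_pos: [0.6044, -0.1892, 0.3324]
orientation: [2.223, 2.219, 0.0]
force: [-0.1, 0.7, 1.4]
opening: 0.603
finger_force: 0.0
```

Request:
drive_effector:
  motion:
    - {"tz": 0.02}
    - {"tz": 0.056}
    - {"tz": 0.056}
    - {"tz": 0.056}
  aperture: 1.0

```text
clock: 22.88
tcp_pos: [0.6045, -0.1855, 0.3038]
orientation: [-2.219, -2.223, 0.0]
force: [0.2, -0.2, 0.5]
opening: 0.996
finger_force: 0.0
```

```bash
python3 w.py .013 .6045 -.186
```

```text
[ 0.6045 -0.1855  0.3038] [-2.219 -2.223  0.   ] 22.875
expect foot,top [[326. 190.]
 [326. 217.]]
0.68 [326. 201.] [ 0.6053 -0.1849] 0.91 tool shift [0.0006 0.0008]
```

To row units: 0.081 m is 0.162, 0.06 m is 0.12.

Request:
drive_effector:
  motion:
    - {"tx": 0.002,"ty": 0.001,"tz": 0.06}
    - {"tx": 0.002,"ty": 0.001,"tz": 0.12}
    - {"tx": 0.002,"ty": 0.001,"tz": 0.162}
    - {"tx": 0.002,"ty": 0.001,"tz": 0.162}
    - {"tx": 0.002,"ty": 0.001,"tz": 0.162}

```text
clock: 23.6
tcp_pos: [0.6056, -0.1859, 0.2245]
orientation: [2.22, 2.22, 0.001]
force: [-0.2, -0.0, -0.1]
opening: 1.004
finger_force: 0.0
```

Request:
drive_effector:
  motion:
    - {}
    - {}
    - {}
    - {}
    - {}
    - {}
  aperture: 0.0

```text
clock: 24.35
tcp_pos: [0.6052, -0.1858, 0.2236]
orientation: [2.221, 2.221, 0.0]
force: [0.5, -0.2, 2.0]
opening: 0.168
finger_force: 58.4
```

To row units: 0.42 m is 0.84, -0.13 m is -0.26.

Request:
drive_effector:
  motion:
    - {"tz": -0.08}
    - {"tz": -0.16}
    - {"tz": -0.24}
    - {"tx": 0.06,"ty": -0.016,"tz": -0.26}
    - {"tx": 0.16,"ty": -0.044,"tz": -0.26}
    - {"tx": 0.26,"ty": -0.07,"tz": -0.26}
    - {"tx": 0.36,"ty": -0.098,"tz": -0.26}
    - {"tx": 0.46,"ty": -0.124,"tz": -0.26}
    - {"tx": 0.56,"ty": -0.152,"tz": -0.26}
    - {"tx": 0.66,"ty": -0.178,"tz": -0.26}
    - {"tx": 0.76,"ty": -0.206,"tz": -0.26}
    - {"tx": 0.84,"ty": -0.226,"tz": -0.26}

```text
clock: 25.85
tcp_pos: [0.4908, 0.2361, 0.3527]
orientation: [-2.22, -2.222, 0.001]
force: [1.2, -1.2, -0.3]
opening: 0.165
finger_force: 58.5
```

Request:
drive_effector:
  motion:
    - {"tx": 0.06,"ty": -0.016}
    - {"tx": 0.1,"ty": -0.027}
    - {"tx": 0.1,"ty": -0.027}
    - {"tx": 0.1,"ty": -0.027,"tz": 0.06}
    - {"tx": 0.1,"ty": -0.027,"tz": 0.14}
    - {"tx": 0.1,"ty": -0.027,"tz": 0.2}
    - {"tx": 0.1,"ty": -0.027,"tz": 0.23}
    - {"tx": 0.1,"ty": -0.027,"tz": 0.237}
    - {"tx": 0.1,"ty": -0.027,"tz": 0.237}
    - {"tx": 0.1,"ty": -0.027,"tz": 0.237}

```text
clock: 27.1
tcp_pos: [0.4791, 0.2845, 0.2362]
orientation: [2.221, 2.221, 0.004]
force: [0.8, 0.0, -1.0]
opening: 0.164
finger_force: 58.5
```

```bash
python3 - <<'E'
from h import *
a=[cv2.resize(cams.capture(n)[b[1]:b[3],b[0]:b[2],::-1],(400,340)) for n,b in(("scene",(360,110,520,246)),("side",(225,65,385,201)))]
cv2.imwrite("pics/p4.png",np.hstack(a))
E
```

```text
(no output)
```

View pics/p4.png

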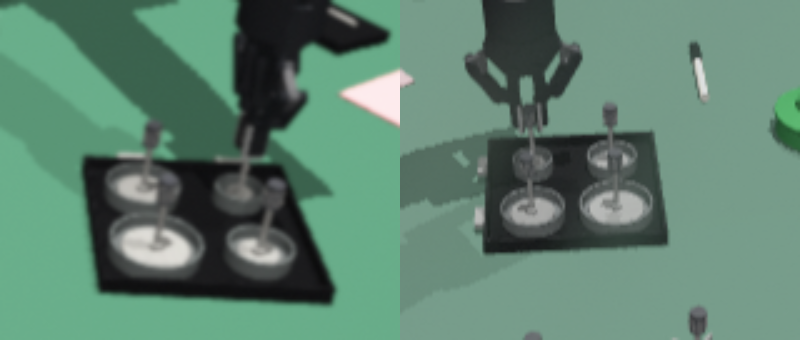

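disc_d is in the smallest well. Releasing, retreating straight up and checking everything.

To row units: 0.0018 m is 0.0036, 0.0015 m is 0.003.

Request:
drive_effector:
  motion:
    - {"tz": 0.003}
    - {"tz": 0.0036}
    - {"tz": 0.0036}

```text
clock: 27.58
tcp_pos: [0.4784, 0.2843, 0.2328]
orientation: [-2.221, -2.221, 0.0]
force: [-0.1, -0.2, -1.2]
opening: 0.166
finger_force: 58.5
```

Request:
drive_effector:
  motion:
    - {}
    - {}
    - {}
  aperture: 0.6

```text
clock: 27.95
tcp_pos: [0.4786, 0.2844, 0.2331]
orientation: [2.221, 2.221, 0.0]
force: [-0.7, -1.0, -0.6]
opening: 0.599
finger_force: 0.0
```

Request:
drive_effector:
  motion:
    - {"tz": -0.06}
    - {"tz": -0.14}
    - {"tz": -0.22}
    - {"ty": 0.06,"tz": -0.3}
    - {"tx": -0.08,"ty": 0.12,"tz": -0.36}
    - {"tx": -0.16,"ty": 0.18,"tz": -0.4}
    - {"tx": -0.16,"ty": 0.18,"tz": -0.4}
    - {"tx": -0.16,"ty": 0.18,"tz": -0.4}

```text
clock: 28.95
tcp_pos: [0.5682, 0.2044, 0.4321]
orientation: [-2.221, -2.22, 0.002]
force: [0.1, -0.3, -0.6]
opening: 0.599
finger_force: 0.0
```

```bash
python3 - <<'E'
from h import *
a=[cv2.resize(cams.capture(n)[b[1]:b[3],b[0]:b[2],::-1],(400,300)) for n,b in(("scene",(140,60,520,345)),("side",(200,70,560,360)))]
cv2.imwrite("pics/p5.png",np.hstack(a))
E
```

```text
(no output)
```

View pics/p5.png

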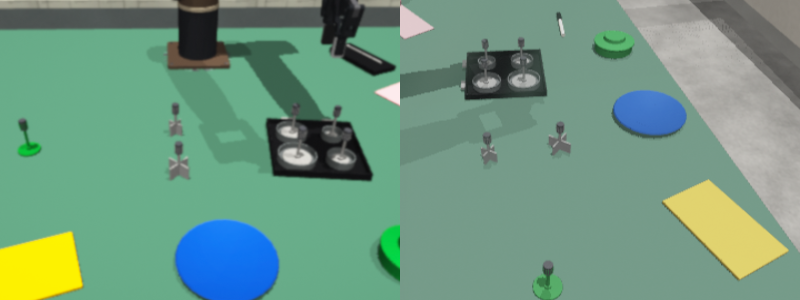

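All four stand upright in their wells, both vanes and the green look-alike are untouched, and the robot is clear. Handing in.

```bash
python3 -c "
from rig import ticket; print(ticket.finish_job())"
```

```text
the job is handed in; nothing more can be done
None
```

The job is handed in: all four disc spindles stand upright in their matching wells, and both vane spindles and the green look-alike were left standing; the last move ended at 28.95 s.

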